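# Clamp the copper pipe in the inclined jig

## Task

Pick the copper pipe out of the crate of offcuts and lower it, without dropping it, into the vee cradle of the blue inclined jig, with its lower end up against the yellow stop. Then turn the orange-winged lock collar until its tongue lies square across the pipe and its red pointer is at the fixed red mark. Leave the other offcuts in the crate, and do not disturb the hammer, the bottle or the copper cup.

Things in the scene. Friction and masses are not known exactly. Their poses are not given: they have to be found in the camera images.
- tube: the copper pipe, the only copper-coloured piece in the crate: 160 mm long, 28 mm in diameter, dark ends, about 0.25 kg. It lies level in the crate. Origin at its middle on the axis; x runs along it (either end may go down)
- crate: green steel stock crate, open on top, fixed; outside 260 (x) by 340 (y) by 50 mm high, walls and floor 5 mm. Origin under its centre, z up. Four pieces lie in it roughly along its x, 72 mm apart, in any order, and two thin ones across its ends
- seat (a point): where the middle of the pipe's axis belongs in the jig. x runs along the cradle, up the slope (30 degrees to level; the high end is at the robot's left), y is level across it, z is normal to the sloping bed, up and to the robot's right. The yellow stop's face is at x = -80 mm (the pipe's lower end goes against it); it stands 12 mm above the pipe's axis
- bed: the jig's blue sloping bed, 190 by 152 mm, fixed; origin on its surface, 38 mm under seat, axes parallel to those of seat. The pipe lies in two 90-degree steel vees, each 18 mm long, 48 mm wide and 36 mm above the bed, centred at x = -45 and x = +40 mm; the space between them is free for fingers
- collar_axis (a point): point on the lock collar's axis, at gripping height (at x = 66, y = 56, z = 50 mm from seat); fixed, axes parallel to those of seat. The collar turns about this z. Its orange wing is a bar 48 mm long, 14 mm wide, from 22 mm below to 12 mm above this point, centred on the axis; at joint value q it runs along (cos q, sin q) in this x, y
- tongue_tip (a point): tip of the collar's aluminium tongue, on top: 72 mm from the collar's axis along (sin q, -cos q), 24 mm below collar_axis. The tongue is 20 mm wide and 8 mm thick; it passes 4 mm above a seated pipe
- collar (a joint): angle q of the lock collar, rad: 0 at the locked mark (tongue square across the pipe, red pointer at the fixed red mark on its blue pillar), about 1.15 to 1.5 when open; positive is counter-clockwise looking down on the bed. It is stiff, stays where it is left, and can go 0.35 rad past the mark
- steel_pipe: grey steel pipe in the crate, same size as the copper one; origin at its middle
- square_bar: dark brown rusty square bar in the crate, 150 by 24 by 24 mm; origin at its middle
- angle_iron: dark steel angle in the crate, 150 by 32 by 34 mm; origin under its middle
- short_rod: brass rod, 110 mm long, 16 mm in diameter, across the crate's far end; origin at its middle
- flat_bar: dark brown rusty flat bar, 120 by 20 by 8 mm, across the crate's near end; origin at its middle
- hammer: red-headed hammer lying on the table, 280 mm long
- bottle: white bottle on the table, 64 mm in diameter, 150 mm high; origin under it
- copper_cup: open copper cup standing on the table, 90 mm in diameter, 120 mm high; origin under it
Mind the look-alikes: they are no part of the job. Leave any pink look-alike of the steel_pipe alone.

How it is judged (in metres and radians):
On the way, in this order (a step that is already met when the one before it is completed fails the run):
1. the copper pipe is in the cradle against the stop while the fingers still hold it and the collar is still open (x of tube in the frame of seat between -0.008 and 0.014 m and y of tube in the frame of seat between -0.006 and 0.006 m and z of tube in the frame of seat between -0.004 and 0.006 m and angle between the x axis of tube and the x axis of seat, either way round below 0.08 rad and contact force between the fingers and tube above 0.5 N and value of joint collar above 0.7 rad), for 0.1 s.
2. the collar is turned to its mark (value of joint collar between -0.13 and 0.13 rad), for 0.2 s.
At the end, for the whole second after the job is handed in: The copper pipe lies at rest in both vees (within 6 mm across, 4 mm in height and 0.08 rad of the cradle), its lower end within 10 mm of the stop; the collar is within 0.13 rad of its mark; the five other offcuts are in the crate (all of step 2 and x of tube in the frame of seat between -0.008 and 0.01 m and y of tube in the frame of seat between -0.006 and 0.006 m and z of tube in the frame of seat between -0.004 and 0.004 m and angle between the x axis of tube and the x axis of seat, either way round below 0.08 rad and linear speed of tube below 0.01 m/s and angular speed of tube below 0.1 rad/s and x of steel_pipe in the frame of crate between -0.13 and 0.13 m and y of steel_pipe in the frame of crate between -0.17 and 0.17 m and z of each of steel_pipe, square_bar, angle_iron, short_rod, flat_bar in the frame of crate below 0.05 m and x of square_bar in the frame of crate between -0.13 and 0.13 m and y of square_bar in the frame of crate between -0.17 and 0.17 m and x of angle_iron in the frame of crate between -0.13 and 0.13 m and y of angle_iron in the frame of crate between -0.17 and 0.17 m and x of short_rod in the frame of crate between -0.13 and 0.13 m and y of short_rod in the frame of crate between -0.17 and 0.17 m and x of flat_bar in the frame of crate between -0.13 and 0.13 m and y of flat_bar in the frame of crate between -0.17 and 0.17 m); the robot touches nothing.
It fails at once if the hammer, the bottle or the copper cup is moved more than 30 mm or the bottle or cup tipped (distance of any of hammer, bottle, copper_cup from where it was at the start of the episode above 0.03 m or angle between any of bottle, copper_cup's own z axis and vertical above 0.35 rad).
It also fails if it takes over 59 s, if anything falls off the work surface, if the arm or the gripper's body presses on something with over 40 N, if the wrist force passes 120 N, or if a joint passes its speed limit or range.

## Robot

A 6-joint arm with a two-finger parallel gripper is mounted at the origin on the work surface. World frame = base frame: x ahead of the robot, y to its left, z up, the work surface at z = 0. Lengths are in mm, angles in rad, forces in N, time in s.
With the tool pointing down it reaches from about 275 to 1000 mm from the base axis. Payload 8.4 kg.
Tool frame: the origin (TCP) lies at the very end of the fingers, on their centre line; the grasp point (between the pads) lies 19 mm behind it; z points along the fingers, y is the direction in which the jaws open and shut (so a half turn about z gives the same grasp; the last joint's range is limited). The gripper opens to 85 mm and grips with 20 to 120 N. Pads are 22 mm wide; open, the fingers measure 114 mm over their backs; the gripper's body (76 mm by 85 mm) begins 54 mm behind the grasp point. The pads swing forward as they close: fully open they stand 13 mm farther back than shut.
Start: joints at [-1.292, 0.353, 1.633, -0, 1.155, -0.002], TCP at [173.201, -600.524, 231.281] pointing down, gripper open.
Joint ranges: [-2.63, 2.63], [-0.92, 2.1], [0.06, 2.66], [-1.3, 4.44], [0, 2.69], [-3.02, 3.02]. Speed limits (rad/s): [2.22, 2.22, 2.79, 3.14, 3.14, 3.14].

## Interface

Orientations are given as [roll, pitch, yaw] about the fixed x, y, z axes, in that order (R = Rz(yaw) Ry(pitch) Rx(roll)).
In Python, from rig import r, vision gives the robot as it stands.
- The arm moves only by the tool move_arm, never from a script. Its argument "series" is text: rows parted by semicolons, each of 7 numbers parted by spaces: the closure, from -1 (fully open) to 1 (shut), then the shift along the tool's x, y, z in units of 40 mm (1.0 is 40 mm), then the turn, a rotation vector about the tool's x, y, z in degrees. In form: grip tx ty tz ax ay az; .... A call has 1 to 20 rows; each row shifts and turns the pose as measured when the row begins, along the tool's axes as they then stand; what a row does not reach is not made up. A row lasts 1/8 s, in which the tool goes at most 62.5 mm and 10.7 degrees, less where a joint would pass 70% of its speed; a pose out of reach is approached as far as the arm can. A call is refused whole if a number of a shift passes 1 or a number of a turn 10.7, either way. A call with a gripper value outside its range is refused whole. The fingers move at their own pace and stop on an object; "grip_force" is the grip in N (left out, the last holds). Time passes only in rows, so rows that do not move let the fingers close. It gives the time, the measured TCP pose, the force and the opening at its end, in the units of the state.
- r.sense(): the state, without advancing time (a new reading comes with each control period).
- vision.grab_frame(name): name is "scene" or "top" or "wrist"; returns the picture (400x640x3 uint8, red, green, blue); there is no depth.
- vision.camera_params(name): a dict with "fx", "fy", "cx", "cy" (pixels), "k1" (the pictures are not rectified: a ray, as slopes to the right and down, at radius r is drawn at 1 + k1 r^2 times it, then the intrinsics apply), "position" and "rotation" of the camera in the world. Camera axes: x right, y up, looking along -z (the intrinsics and any distortion apply to the point x, -y, -z); pixel columns grow to the right and rows downward; lengths in mm; the calibration is good to about 2 mm. A picture is of the moment at which its call begins: read the wrist's pose just before it. camera_params takes no time and is no camera call; for the wrist camera it gives the pose at the moment of the call.
- r.sign_off(): hands the job in, once; it reports no verdict.
The state is a dict: "clock": time; "qpos": joint angles; "qvel": joint speeds; "joint_efforts": joint torques, N m; "eef_pos": TCP position; "tcp_rot": TCP orientation; "contact_force": force on the tool from outside, world axes, zero at the start; "wrist_torque": the same for the moment, N m; "opening": opening from 0.0 (shut) to 1.0 (fully open).
Only numpy, scipy, OpenCV 4.12 (cv2) and the standard library are available. Lean on these libraries where they do the work, as an engineer would, in place of code of your own. Each camera call takes 0.05 s, during which the arm holds its last target. There are 200 camera calls.

## Working session

There is one attempt and no reset: what is moved stays moved. The work goes in short steps, Python scripts to look and compute and a tool call to move; the robot and the scene stay as the last step left them, time stands still between calls to the robot, and variables do not carry over. Pictures are saved under pics/ and viewed, about 8 in all and at most 12, crops included, and the job is handed in when it is done.

Besides the shell and the picture viewer there is one more tool, called after "Emit:" as name(argument=value, ...), one argument or row to a line, values as JSON. move_arm: Moves the arm, as the interface text tells. Its arguments: {"type":"object","properties":{"series":{"type":"string"},"grip_force":{"type":"number"}},"required":["series"]}

```bash
mkdir -p pics; ls; cat > h.py <<'E'
import numpy as np, cv2
from rig import r, vision
def grab(n):
    p=vision.camera_params(n); im=vision.grab_frame(n); return np.array(im),p
def save(im,f): cv2.imwrite('pics/'+f,im[:,:,::-1])
def ray(p,u,v):
    K=np.array([[p['fx'],0,p['cx']],[0,p['fy'],p['cy']],[0,0,1.]])
    x,y=cv2.undistortPoints(np.array([[[u,v]]],float),K,np.array([p['k1'],0,0,0,0.]))[0,0]
    d=np.array(p['rotation'])@np.array([x,-y,-1]); return np.array(p['position'],float),d/np.linalg.norm(d)
def plane(p,u,v,z):
    o,d=ray(p,u,v); return o+d*(z-o[2])/d[2]
def proj(p,X):
    c=np.array(p['rotation']).T@(np.array(X,float)-p['position']); x,y=c[0]/-c[2],-c[1]/-c[2]
    s=1+p['k1']*(x*x+y*y); return np.array([p['fx']*x*s+p['cx'],p['fy']*y*s+p['cy']])
def tri(a,b):
    (o1,d1),(o2,d2)=a,b
    t=np.linalg.lstsq(np.c_[d1,-d2],o2-o1,rcond=None)[0]
    P,Q=o1+d1*t[0],o2+d2*t[1]; return (P+Q)/2,np.linalg.norm(P-Q)
E
python3 - <<'E'
from h import *
for n in('scene','top'):
    im,p=grab(n); save(im,n+'0.png'); print(n,p)
s=r.sense();print(s)
E
```

```text
pics
scene {'fx': 380.78450420600876, 'fy': 380.78450420600876, 'cx': 321.01926681006404, 'cy': 203.37113883802752, 'k1': -0.05720839102985745, 'position': array([1042.89073296, -500.26250929, 1020.92164284]), 'rotation': array([ 0.74614541, -0.01056361,  0.72833862])}
top {'fx': 428.5961054523278, 'fy': 428.5961054523278, 'cx': 322.0024346237728, 'cy': 191.3528364170432, 'k1': -0.010335988372985305, 'position': array([ 410.8833591 ,  115.96608264, 1610.20965771]), 'rotation': array([ 0.07673563,  0.01037473, -1.59411394])}
{'clock': 0.1, 'qpos': array([-1.29243145e+00,  3.53602384e-01,  1.63405992e+00,  3.14332502e-05,
        1.15515665e+00, -2.41461325e-03]), 'qvel': array([ 4.50135277e-05, -1.53773934e-04, -1.69194069e-03,  5.45999558e-04,
        4.95055532e-04,  4.58761241e-04]), 'joint_efforts': array([-1.36206309e-03, -6.06359339e+01, -3.42819250e+01, -1.32868404e-04,
        3.93128721e-03, -1.49031582e-06]), 'eef_pos': array([ 173.07732769, -600.12642141,  230.62199432]), 'tcp_rot': array([-3.14036642e+00, -3.17023480e-05,  2.80766759e-01]), 'contact_force': array([-0.62664379, -0.13167218,  0.11550704]), 'wrist_torque': array([-0.01086713, -0.00019396, -0.01650713]), 'opening': 1.000293524466736}
```

```bash
sed -i "s/p=vision.camera_params(n); im/p=vision.camera_params(n); p['rotation']=Rotation.from_euler('xyz',p['rotation']).as_matrix(); im/; s/^import numpy.*/&\nfrom scipy.spatial.transform import Rotation/" h.py; python3 -c "from h import *"
```

```text
(no output)
```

View pics/scene0.png

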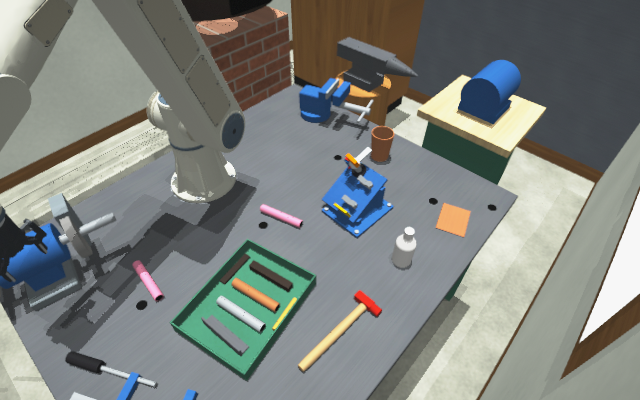

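View pics/top0.png

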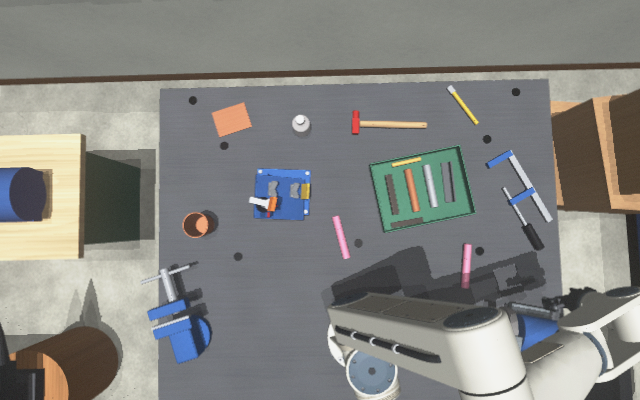

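The scene view shows the copper pipe at (255,295), the jig at (355,198) and the collar wing at (353,160). In the top view the pipe is at (411,190), the jig at (281,195) and the collar at (266,203). Next I'll measure the pipe and zoom in on the jig.

```bash
cat >> h.py <<'E'
def copper(im,box):
    h=cv2.cvtColor(im,cv2.COLOR_RGB2HSV); m=cv2.inRange(h,(5,110,90),(16,255,255))
    k=np.zeros_like(m); x0,y0,x1,y1=box; k[y0:y1,x0:x1]=m[y0:y1,x0:x1]
    c=max(cv2.findContours(k,0,2)[0],key=cv2.contourArea)
    return cv2.minAreaRect(c)
def ends(rc):
    b=cv2.boxPoints(rc); e=[np.linalg.norm(b[1]-b[0]),np.linalg.norm(b[2]-b[1])]
    return ((b[0]+b[3])/2,(b[1]+b[2])/2) if e[0]>e[1] else ((b[0]+b[1])/2,(b[2]+b[3])/2)
E
python3 - <<'E'
from h import *
a,pa=grab('scene'); b,pb=grab('top')
ra=copper(a,(220,270,290,320)); rb=copper(b,(398,160,425,220)); print(ra,rb)
P=tri(ray(pa,*ra[0]),ray(pb,*rb[0])); print('mid',P)
for e in ends(rb): print('top end',plane(pb,*e,22))
for e in ends(ra): print('scene end',plane(pa,*e,22))
A=cv2.resize(a[135:245,310:410],(400,440),interpolation=2); B=cv2.resize(b[160:225,245:320],(400,347),interpolation=2)
B=cv2.copyMakeBorder(B,0,93,0,0,0); save(np.hstack([A,B]),'jig.png')
E
```

```text
((254.39706420898438, 293.8382263183594), (50.93507766723633, 9.260923385620117), 30.963754653930664) ((411.5926208496094, 189.76585388183594), (42.53440856933594, 6.4255595207214355), 77.90524291992188)
mid (array([ 531.02781942, -204.13732883,   18.93128813]), np.float64(1.4050344812600672))
top end [ 609.31526559 -189.46089564   22.        ]
top end [ 453.75562516 -216.39909906   22.        ]
scene end [ 450.18329325 -220.36640864   22.        ]
scene end [ 609.97814565 -191.65222576   22.        ]
```

View pics/jig.png

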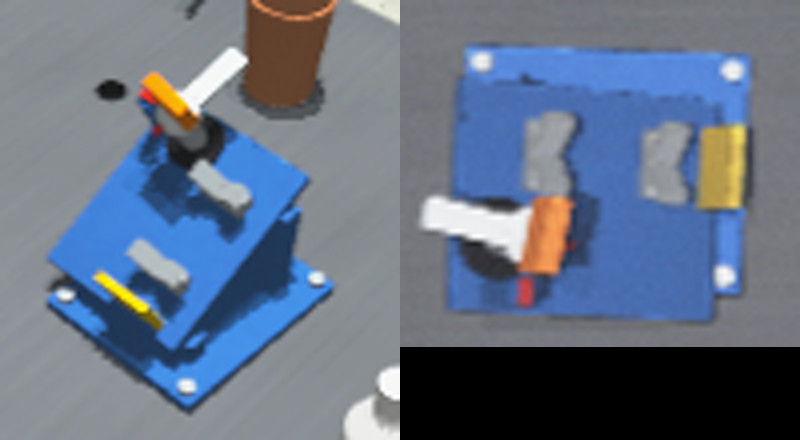

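Pipe middle is at about (531,-204,19), yaw about 0.17 rad and length about 160 mm, which all fit. The jig crop shows the stop, the vees and the collar, which is open. I'll go above the pipe.

Emit:
move_arm(
  series="-0.3 0.9 -0.55 0.1 0 0 0;-0.3 0.9 -0.55 0.1 0 0 0;-0.3 0.9 -0.55 0.1 0 0 0;-0.3 0.9 -0.55 0.1 0 0 0;-0.3 0.9 -0.55 0.1 0 0 0;-0.3 0.9 -0.55 0.1 0 0 0;-0.3 0.9 -0.55 0.1 0 0 0;-0.3 0.9 -0.55 0.1 0 0 0;-0.3 0.9 -0.55 0.1 0 0 0;-0.3 0.9 -0.55 0.1 0 0 0;-0.3 0.9 -0.55 0.1 0 0 0;-0.3 0.9 -0.55 0.1 0 0 0;-0.3 0.2 -0.2 0 0 0 6.3;-0.3 0 0 0 0 0 0",
)

```text
clock: 1.95
eef_pos: [531.0, -205.0, 180.0]
tcp_rot: [-3.141, 0.0, 0.168]
contact_force: [-0.2, -0.6, 0.3]
opening: 0.646
```

```bash
cat >> h.py <<'E'
def tool():
    s=r.sense(); return np.array(s['eef_pos']),Rotation.from_euler('xyz',s['tcp_rot']).as_matrix(),s
def delta(Pt,Rt):
    p,R,s=tool()
    print('units',np.round(R.T@(np.array(Pt)-p)/40,2),'turn deg',np.round(Rotation.from_matrix(R.T@Rt).as_rotvec(degrees=True),1),'| t',round(s['clock'],2),'p',np.round(p,1),'rpy',np.round(s['tcp_rot'],3),'q',np.round(s['qpos'],2),'F',np.round(s['contact_force'],1),'open',round(s['opening'],3))
E
python3 - <<'E'
from h import *
w,p=grab('wrist'); save(w,'w1.png'); print(p['position'])
Rt=Rotation.from_euler('xyz',[np.pi,0,.172]).as_matrix(); delta([531,-204,150],Rt); print(proj(p,[531,-204,19]))
E
```

```text
[ 596.79239103 -193.68320632  322.53415194]
units [ 0.01 -0.03  0.75] turn deg [-0.   0.  -0.2] | t 2.0 p [ 530.8 -205.4  180. ] rpy [-3.141  0.     0.169] q [-0.37  0.32  1.8   0.    1.02  1.03] F [-0.3 -1.   0.6] open 0.646
[323.49749671 183.45561207]
```

View pics/w1.png

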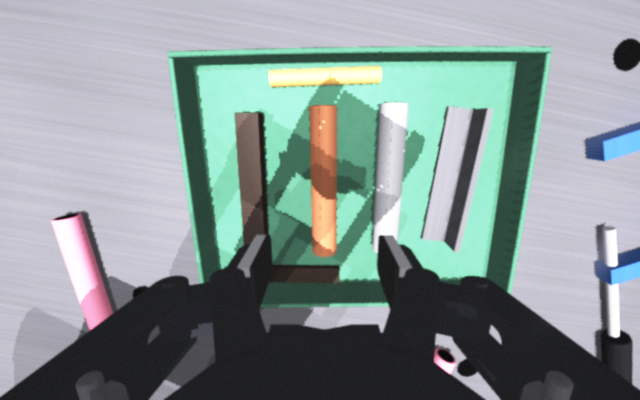

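The wrist view shows the pipe from (324,105) to (324,256), centred between the fingers and clear of its neighbours. A quick refinement of its centre comes next.

```bash
python3 - <<'E'
from h import *
w,p=grab('wrist'); rc=copper(w,(290,80,360,275)); print(rc)
E=[plane(p,*e,27) for e in ends(rc)]; print(E, plane(p,*rc[0],25)); d=E[0]-E[1]; print(np.linalg.norm(d),np.arctan2(d[1],d[0]))
b,pb=grab('top'); 
print(tri(ray(p,*rc[0]),ray(pb,411.6,189.8)))
E
```

```text
((322.5, 180.0), (150.0, 25.0), 90.0)
[array([ 609.81357792, -190.05957415,   27.        ]), array([ 451.21826603, -216.7890445 ,   27.        ])] [ 535.54339391 -202.56899145   25.        ]
160.8320165254679 0.1669696994208816
(array([ 532.39604906, -203.88412344,   12.65819026]), np.float64(2.2654055235902995))
```

Emit:
move_arm(
  series="-0.3 0.02 -0.04 0.8 0 0 0;-0.3 0 0 0.8 0 0 0;-0.3 0 0 0.8 0 0 0;-0.3 0 0 0.8 0 0 0;-0.3 0 0 0.6 0 0 0;-0.3 0 0 0.35 0 0 0;-0.3 0 0 0.1 0 0 0;-0.3 0 0 0 0 0 0",
)

```text
clock: 3.1
eef_pos: [530.1, -211.8, 8.1]
tcp_rot: [3.138, -0.004, 0.17]
contact_force: [0.7, 0.4, -0.1]
opening: 0.646
```

Emit:
move_arm(
  series="-0.3 0.05 -0.2 0 0 0 0;-0.3 0 0 0 0 0 0;0.6 0 0 0 0 0 0;0.9 0 0 0 0 0 0;0.9 0 0 0 0 0 0;0.9 0 0 0 0 0 0;0.9 0 0 0 0 0 0",
  grip_force=60,
)

```text
clock: 3.98
eef_pos: [532.3, -203.2, 10.7]
tcp_rot: [3.136, -0.007, 0.17]
contact_force: [-0.6, 0.0, 1.2]
opening: 0.303
```

Emit:
move_arm(
  series="0 0 0 0 0 0 0;-0.1 0 0 0.1 0 0 0;-0.1 0 0 0.06 0 0 0;-0.1 0 0 0 0 0 0;0.9 0 0 0 0 0 0;0.9 0 0 0 0 0 0;0.9 0 0 0 0 0 0;0.9 0 0 0 0 0 0",
)

```text
clock: 4.97
eef_pos: [533.2, -203.1, 5.1]
tcp_rot: [3.136, -0.009, 0.17]
contact_force: [-0.3, -0.6, 0.5]
opening: 0.308
```

Emit:
move_arm(
  series="0.9 0 0 -0.4 0 0 0;0.9 0 0 -0.9 0 0 0;0.9 0 0 -0.9 0 0 0;0.9 0 0 -0.9 0 0 0;0.9 0 0 -0.9 0 0 0;0.9 0 0 -0.8 0 0 0;0.9 0 0 0 0 0 0",
)

```text
clock: 5.85
eef_pos: [529.6, -202.3, 206.6]
tcp_rot: [3.137, -0.007, 0.17]
contact_force: [0.1, 0.2, -2.5]
opening: 0.305
```

```bash
python3 - <<'E'
from h import *
a,pa=grab('scene'); b,pb=grab('top')
def mask(im,lo,hi,box):
    m=cv2.inRange(cv2.cvtColor(im,cv2.COLOR_RGB2HSV),lo,hi); k=m*0; x0,y0,x1,y1=box; k[y0:y1,x0:x1]=m[y0:y1,x0:x1]; c=max(cv2.findContours(k,0,2)[0],key=cv2.contourArea); return cv2.minAreaRect(c),cv2.boxPoints(cv2.minAreaRect(c))
for n,lo,hi,ba,bb in(('yellow',(20,120,90),(32,255,255),(320,190,365,225),(295,175,315,205)),('orange',(8,150,120),(18,255,255),(335,145,370,172),(255,190,280,215))):
    A,Ab=mask(a,lo,hi,ba); B,Bb=mask(b,lo,hi,bb); print(n,A,B,*tri(ray(pa,*A[0]),ray(pb,*B[0]))); print(Ab.round(1).tolist(),Bb.round(1).tolist())
# bolts (white) on base plate
for n,u,v in(('A scene hi-right bolt',310+316/4,135+278/4),('scene low bolt',310+187/4,135+386/4),('left',310+66/4,135+295/4)): print(n,plane(pa,u,v,12))
for u,v in((245+82/5.33,160+61/5.33),(245+333/5.33,160+70/5.33),(245+325/5.33,160+275/5.33)): print('top bolt',plane(pb,u,v,12))
delta([0,0,0],np.eye(3))
t=b[150:235,380:480]; save(cv2.resize(np.vstack([t]),(500,425)),'held.png')
E
```

```text
yellow ((341.9200134277344, 209.4400177001953), (19.200000762939453, 2.8000001907348633), 36.869895935058594) ((305.5, 191.0), (14.0, 7.0), 90.0) [533.49938834 189.61857703  67.80772122] 2.5845676117832146
[[333.3999938964844, 204.8000030517578], [335.1000061035156, 202.60000610351562], [350.3999938964844, 214.10000610351562], [348.79998779296875, 216.3000030517578]] [[302.0, 184.0], [309.0, 184.0], [309.0, 198.0], [302.0, 198.0]]
orange ((350.53790283203125, 158.8551788330078), (12.124641418457031, 3.9861834049224854), 48.36646270751953) ((272.19232177734375, 203.53846740722656), (6.471832275390625, 13.924245834350586), 11.309932708740234) [481.85242338 292.23765054 196.03004896] 4.392177033556734
[[345.0, 155.60000610351562], [348.0, 153.0], [356.1000061035156, 162.10000610351562], [353.1000061035156, 164.6999969482422]] [[267.70001220703125, 209.6999969482422], [270.3999938964844, 196.10000610351562], [276.70001220703125, 197.3000030517578], [274.0, 211.0]]
A scene hi-right bolt [615.47963731 364.11233646  12.        ]
scene low bolt [605.77042125 187.53086833  12.        ]
left [461.81399106 196.56922716  12.        ]
top bolt [614.76814831 359.5611897   12.        ]
top bolt [604.01605676 182.59381661  12.        ]
top bolt [459.89687754 191.17977515  12.        ]
units [-12.17  -7.21   5.04] turn deg [-179.2  -15.2   -0.3] | t 5.95 p [ 528.  -201.7  203.6] rpy [ 3.139e+00 -3.000e-03  1.700e-01] q [-0.37  0.29  1.79 -0.    1.06  1.03] F [-0.2  0.1 -3.1] open 0.305
```

Emit:
move_arm(
  series="0.9 0.3 -0.85 -0.1 0 0 0;0.9 0.3 -0.85 -0.1 0 0 0;0.9 0.3 -0.85 -0.1 0 0 0;0.9 0.3 -0.85 -0.1 0 0 0;0.9 0.3 -0.85 -0.1 0 0 0;0.9 0.3 -0.85 -0.1 0 0 0;0.9 0.3 -0.85 -0.1 0 0 0;0.9 0.3 -0.85 -0.1 0 0 0;0.9 0.3 -0.85 -0.1 0 0 0;0.9 0.3 -0.85 -0.1 0 0 0;0.9 0.3 -0.85 -0.1 0 0 0;0.9 0 0 0 0 0 0",
)

```text
clock: 7.45
eef_pos: [584.6, 200.5, 223.4]
tcp_rot: [-3.14, 0.034, 0.167]
contact_force: [-0.5, -0.7, -3.6]
opening: 0.304
```

```bash
cat >> h.py <<'E'
YAW=1.512
def seatR():
    return Rotation.from_euler('z',YAW).as_matrix()@Rotation.from_euler('y',-30,degrees=True).as_matrix()
def toolR(q=0): # tool x along seat (cos q, sin q)
    return seatR()@Rotation.from_euler('z',q).as_matrix()@np.diag([1,-1,-1.])
E
python3 - <<'E'
from h import *
S=np.array([537,264,103]); print(seatR().round(3)); delta(S+seatR()@[0,-60,140],toolR())
E
```

```text
[[ 0.051 -0.998 -0.029]
 [ 0.865  0.059 -0.499]
 [ 0.5    0.     0.866]]
units [ 0.16  0.28 -0.03] turn deg [ 18.8  26.9 -75.6] | t 7.45 p [584.6 200.5 223.4] rpy [-3.14   0.034  0.167] q [0.32 0.37 1.63 0.01 1.18 1.72] F [-0.5 -0.7 -3.6] open 0.304
```

Emit:
move_arm(
  series="0.9 0 0 0 2.1 3 -8.4;0.9 0 0 0 2.1 3 -8.4;0.9 0 0 0 2.1 3 -8.4;0.9 0 0 0 2.1 3 -8.4;0.9 0 0 0 2.1 3 -8.4;0.9 0 0 0 2.1 3 -8.4;0.9 0 0 0 2.1 3 -8.4;0.9 0 0 0 2.1 3 -8.4;0.9 0 0 0 2.1 3 -8.4;0.9 0 0 0 0 0 0;0.9 0 0 0 0 0 0",
)

```text
clock: 8.82
eef_pos: [572.1, 189.9, 204.2]
tcp_rot: [-3.124, -0.525, 1.537]
contact_force: [0.3, 0.3, -2.5]
opening: 0.307
```

```bash
python3 - <<'E'
from h import *
S=np.array([537,264,103]); delta(S+seatR()@[0,-60,140],toolR())
w,p=grab('wrist'); save(w,'w2.png'); np.savez('w2.npz',w=w,**p)
E
```

```text
units [ 0.28  0.51 -0.43] turn deg [-1.7 -0.1  1.2] | t 8.82 p [572.1 189.9 204.2] rpy [-3.124 -0.525  1.537] q [ 0.03  0.35  1.81  0.62  1.05 -0.28] F [ 0.3  0.3 -2.5] open 0.307
```

View pics/w2.png

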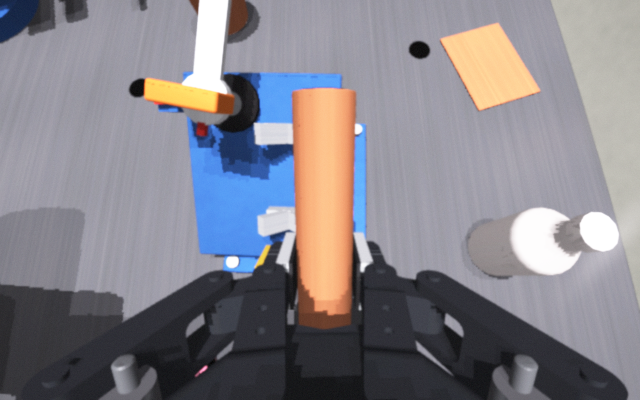

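The wrist view shows the pipe firmly held across the column centred at (325,200). Behind it are the vees at (275,135) and (277,220), the wing from (145,90) to (232,103), and the stop at (263,255). I'll look again from either side of the jig.

Emit:
move_arm(
  series="0.9 0 0.8 -0.6 -1.7 0 1.2;0.9 0.3 0.9 -0.3 0 0 0;0.9 0 0 0 0 0 0;0.9 0 0 0 0 0 0",
)

```text
clock: 9.38
eef_pos: [639.5, 180.5, 241.1]
tcp_rot: [-3.137, -0.521, 1.506]
contact_force: [0.0, 0.1, -2.7]
opening: 0.313
```

```bash
python3 - <<'E'
from h import *
w,p=grab('wrist'); save(w,'w3.png'); np.savez('w3.npz',w=w,**p); delta([0,0,0],toolR())
E
```

```text
units [ -7.81 -15.65   2.54] turn deg [-0.1  0.1 -0.3] | t 9.43 p [639.7 180.5 241.3] rpy [-3.137 -0.521  1.506] q [ 0.01  0.39  1.66  0.58  1.13 -0.19] F [ 0.4  0.2 -1.6] open 0.307
```

Emit:
move_arm(
  series="0.9 0 -0.9 0 0 0 0;0.9 0 -0.9 0 0 0 0;0.9 0 -0.9 0 0 0 0;0.9 0 -0.9 0 0 0 0;0.9 0 -0.5 0 0 0 0;0.9 0 0 0 0 0 0;0.9 0 0 0 0 0 0",
)

```text
clock: 10.3
eef_pos: [464.1, 191.7, 238.9]
tcp_rot: [-3.13, -0.519, 1.501]
contact_force: [0.2, -0.3, -3.5]
opening: 0.303
```

```bash
python3 - <<'E'
from h import *
w,p=grab('wrist'); np.savez('w4.npz',w=w,**p); delta([0,0,0],toolR())
a=np.load('w3.npz')['w']; save(np.hstack([a[:300,20:380],w[:300,220:640]]),'w34.png')
E
```

```text
units [ -7.82 -11.21   2.55] turn deg [-0.4  0.3 -0.6] | t 10.35 p [464.1 191.7 238.8] rpy [-3.129 -0.519  1.501] q [ 0.04  0.13  2.02  0.61  1.03 -0.22] F [-0.4 -0.3 -2.2] open 0.307
```

View pics/w34.png

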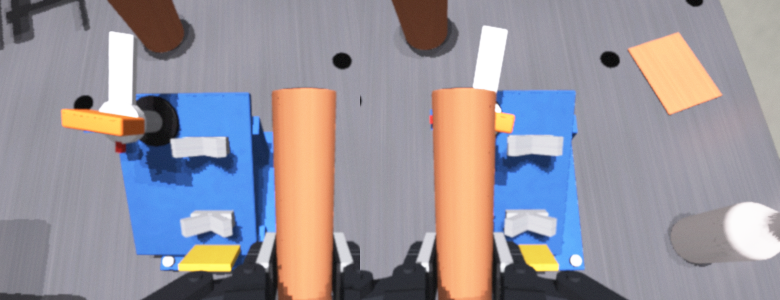

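Left half (w3): vees at (200,147) and (207,222) and stop at (210,258). Right half (w4): vees at (535,146) and (530,222). I'll zoom in to pick the corners.

```bash
python3 - <<'E'
from h import *
a=np.load('w3.npz')['w']; b=np.load('w4.npz')['w']
f=lambda im,x:cv2.resize(im[128:248,x:x+76],None,fx=5,fy=5,interpolation=2)
save(np.hstack([f(a,188),f(b,356)]),'vee.png')
E
```

```text
(no output)
```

View pics/vee.png

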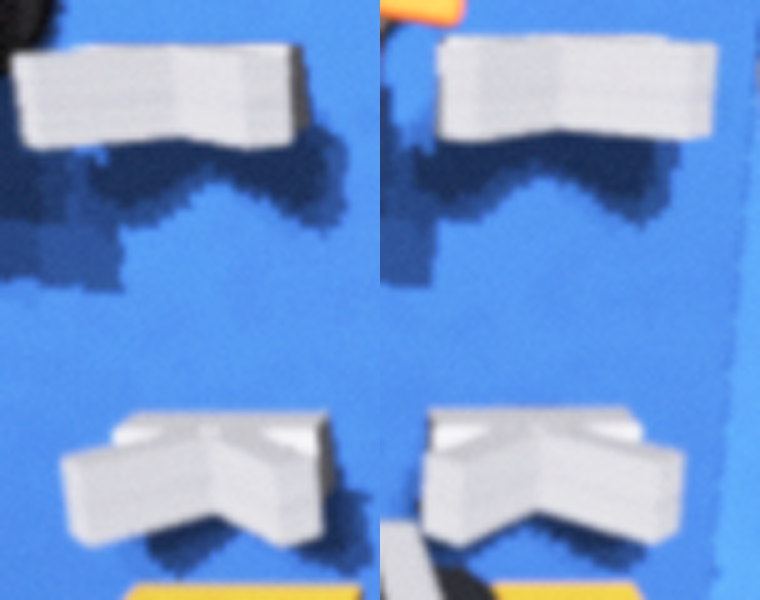

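```bash
python3 - <<'E'
from h import *
a=dict(np.load('w3.npz'));b=dict(np.load('w4.npz'))
A=lambda u,v:ray(a,188+u/5,128+v/5); B=lambda u,v:ray(b,356+(u-380)/5,128+v/5)
R=seatR()
pts={'up groove front':((179,138),(558,132),(31,0,-19.8)),'lo groove front':((213,514),(537,512),(-54,0,-19.8)),
'up groove back':((180,47),(558,37),(49,0,-19.8)),'up L tip front':((27,149),(440,139),(31,24,-2)),'up R tip front':((292,146),(713,138),(31,-24,-2)),
'lo R tip front':((322,536),(681,534),(-54,-24,-2)),'lo L tip front':((75,540),(422,532),(-54,24,-2))}
for k,(u,v,s) in pts.items():
    P,e=tri(A(*u),B(*v)); print(k,P.round(1),round(e,1),'seat->',(P-R@np.array(s)).round(1))
E
```

```text
up groove front [539.8 293.6 116. ] 0.4 seat-> [537.7 256.9 117.7]
lo groove front [535.1 220.1  74.2] 0.2 seat-> [537.2 256.9 118.3]
up groove back [541.1 312.5 120.9] 0.1 seat-> [538.1 260.2 113.5]
up L tip front [512.9 288.4 127.8] 0.3 seat-> [535.3 259.2 114.1]
up R tip front [567.1 284.9 128.4] 0.0 seat-> [541.6 258.6 114.7]
lo R tip front [562.8 211.8  86.2] 0.4 seat-> [541.5 258.9 114.9]
lo L tip front [507.6 215.5  83.4] 1.3 seat-> [534.3 259.7 112.2]
```

```bash
sed -i "s/^YAW.*/YAW=1.510\nS=np.array([538,258,116.])/" h.py; python3 - <<'E'
from h import *
delta(S+seatR()@[9,0,60],toolR())
E
```

```text
units [0.24 1.76 2.03] turn deg [-0.4  0.3 -0.5] | t 10.35 p [464.1 191.7 238.8] rpy [-3.129 -0.519  1.501] q [ 0.04  0.13  2.02  0.61  1.03 -0.22] F [-0.4 -0.3 -2.2] open 0.307
```

Emit:
move_arm(
  series="0.9 0.1 0.9 0 -0.4 0.3 -0.5;0.9 0.1 0.85 0 0 0 0;0.9 0 0 0 0 0 0;0.9 0 0 0.8 0 0 0;0.9 0 0 0.8 0 0 0;0.9 0 0 0.3 0 0 0;0.9 0 0 0 0 0 0",
)

```text
clock: 11.22
eef_pos: [540.9, 232.5, 173.9]
tcp_rot: [-3.141, -0.523, 1.509]
contact_force: [0.7, -0.2, -2.6]
opening: 0.305
```

```bash
python3 - <<'E'
from h import *
delta(S+seatR()@[9,0,10],toolR())
a,pa=grab('scene'); b,pb=grab('top'); 
A=cv2.resize(a[135:245,310:410],(400,440),interpolation=2); B=cv2.resize(b[160:225,245:320],(400,347),interpolation=2)
B=cv2.copyMakeBorder(B,0,93,0,0,0); save(np.hstack([A,B]),'near.png')
E
```

```text
units [ 0.05 -0.11  1.32] turn deg [-0.   0.  -0.1] | t 11.22 p [540.9 232.5 173.9] rpy [-3.141 -0.523  1.509] q [ 0.11  0.34  1.92  0.68  0.91 -0.26] F [ 0.7 -0.2 -2.6] open 0.305
```

View pics/near.png

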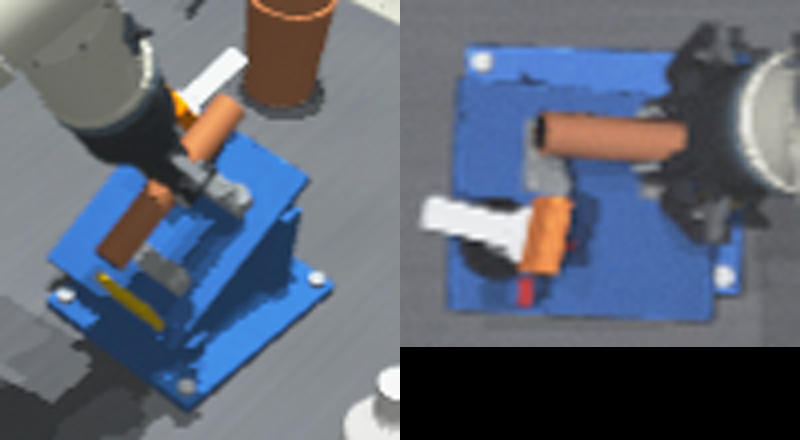

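The pipe is above the cradle, parallel to it and just uphill of the stop, and the collar is still open. I'll go down now.

Emit:
move_arm(
  series="0.9 0.05 -0.1 0.6 0 0 0;0.9 0 0 0.5 0 0 0;0.9 0 0 0.2 0 0 0;0.9 0 0 0 0 0 0",
)

```text
clock: 11.82
eef_pos: [542.3, 260.0, 133.1]
tcp_rot: [3.134, -0.525, 1.511]
contact_force: [-0.8, -0.8, -2.6]
opening: 0.304
```

```bash
python3 - <<'E'
from h import *
delta(S+seatR()@[9,0,-14],toolR())
E
```

```text
units [-0.04 -0.11  0.69] turn deg [ 0.4 -0.1  0.1] | t 11.82 p [542.3 260.  133.1] rpy [ 3.134 -0.525  1.511] q [ 0.16  0.4   1.94  0.74  0.81 -0.3 ] F [-0.8 -0.8 -2.6] open 0.304
```

Emit:
move_arm(
  series="0.9 0 -0.13 0.15 0.4 0 0;0.9 0 -0.02 0.15 0 0 0;0.9 0 -0.02 0.12 0 0 0;0.9 0 0 0 0 0 0",
)

```text
clock: 12.32
eef_pos: [536.4, 269.1, 118.6]
tcp_rot: [3.139, -0.526, 1.512]
contact_force: [-0.7, -0.5, -3.4]
opening: 0.304
```

```bash
python3 - <<'E'
from h import *
delta(S+seatR()@[9,0,-14],toolR())
E
```

```text
units [-0.05  0.06  0.27] turn deg [ 0.1 -0.1  0.1] | t 12.32 p [536.4 269.1 118.6] rpy [ 3.139 -0.526  1.512] q [ 0.18  0.42  1.95  0.76  0.79 -0.31] F [-0.7 -0.5 -3.4] open 0.304
```

Emit:
move_arm(
  series="0.9 0 0.03 0.08 0 0 0;0.9 0 0.0 0.06 0 0 0;0.9 0 0 0 0 0 0",
)

```text
clock: 12.7
eef_pos: [538.2, 272.0, 113.6]
tcp_rot: [3.139, -0.526, 1.512]
contact_force: [0.6, 0.4, -2.8]
opening: 0.304
```

```bash
python3 - <<'E'
from h import *
delta(S+seatR()@[9,0,-14],toolR())
E
```

```text
units [-0.05  0.02  0.12] turn deg [ 0.1 -0.1  0.1] | t 12.7 p [538.2 272.  113.6] rpy [ 3.139 -0.526  1.512] q [ 0.19  0.43  1.95  0.77  0.78 -0.32] F [ 0.6  0.4 -2.8] open 0.304
```

Emit:
move_arm(
  series="0.9 0 0.01 0.06 0 0 0;0.9 0 0 0 0 0 0",
)

```text
clock: 12.95
eef_pos: [538.8, 273.2, 111.5]
tcp_rot: [3.139, -0.526, 1.512]
contact_force: [0.5, -0.3, -2.5]
opening: 0.306
```

Emit:
move_arm(
  series="0.9 0 0 0.06 0 0 0;0.9 0 0 0 0 0 0",
)

```text
clock: 13.2
eef_pos: [538.4, 273.6, 111.2]
tcp_rot: [3.138, -0.526, 1.513]
contact_force: [0.0, 0.6, -2.5]
opening: 0.307
```

Emit:
move_arm(
  series="0.9 0 0 0.05 0 0 0;0.9 0 0 0 0 0 0",
)

```text
clock: 13.45
eef_pos: [538.4, 273.7, 111.2]
tcp_rot: [3.137, -0.527, 1.514]
contact_force: [-1.4, 0.5, -2.8]
opening: 0.305
```

```bash
python3 - <<'E'
from h import *
delta(S+seatR()@[9,0,-14],toolR())
E
```

```text
units [-0.06  0.01  0.05] turn deg [ 0.1 -0.2  0.2] | t 13.45 p [538.4 273.7 111.2] rpy [ 3.137 -0.527  1.514] q [ 0.19  0.44  1.95  0.77  0.77 -0.33] F [-1.4  0.5 -2.8] open 0.305
```

Emit:
move_arm(
  series="0.9 0 0 0.1 0 0 0;0.9 0 0 0.03 0 0 0",
)

```text
clock: 13.7
eef_pos: [538.3, 274.5, 110.6]
tcp_rot: [3.136, -0.528, 1.518]
contact_force: [-5.8, -9.9, 8.5]
opening: 0.303
```

```bash
python3 - <<'E'
from h import *
delta(S+seatR()@[9,0,-14],toolR())
E
```

```text
units [-0.06  0.02  0.03] turn deg [ 0.1 -0.3  0.4] | t 13.7 p [538.3 274.5 110.6] rpy [ 3.136 -0.528  1.518] q [ 0.19  0.44  1.95  0.78  0.77 -0.33] F [-5.8 -9.9  8.5] open 0.303
```

Contact is felt, at about 15 N along the bed normal, and the estimate agrees within 2 mm. I'll slide down to the stop.

Emit:
move_arm(
  series="0.9 -0.12 -0.03 0 0 0 0;0.9 0 0 0 0 0 0",
)

```text
clock: 13.95
eef_pos: [537.9, 270.2, 108.8]
tcp_rot: [3.133, -0.529, 1.518]
contact_force: [0.2, -0.3, -3.1]
opening: 0.308
```

Emit:
move_arm(
  series="0.9 -0.12 0 0 0 0 0;0.9 0 0 0 0 0 0",
)

```text
clock: 14.2
eef_pos: [537.8, 266.9, 106.5]
tcp_rot: [3.134, -0.53, 1.518]
contact_force: [-1.6, -2.3, 3.3]
opening: 0.305
```

```bash
python3 - <<'E'
from h import *
delta(S+seatR()@[2,0,-14],toolR()); print(seatR().T@tool()[2]['contact_force'])
E
```

```text
units [-0.02  0.02  0.03] turn deg [ 0.2 -0.4  0.4] | t 14.2 p [537.8 266.9 106.5] rpy [ 3.134 -0.53   1.518] q [ 0.17  0.44  1.96  0.79  0.77 -0.36] F [-1.6 -2.3  3.3] open 0.305
[-0.39516836  1.43326342  4.08117568]
```

Emit:
move_arm(
  series="0.9 -0.08 0 0.03 0 0 0;0.9 0 0 0 0 0 0",
)

```text
clock: 14.45
eef_pos: [537.8, 267.1, 106.6]
tcp_rot: [3.135, -0.536, 1.519]
contact_force: [-1.0, -2.0, -1.8]
opening: 0.307
```

Emit:
move_arm(
  series="0.9 -0.1 0 0.03 0 0 0;0.9 0 0 0 0 0 0",
)

```text
clock: 14.7
eef_pos: [537.7, 267.2, 106.6]
tcp_rot: [3.135, -0.543, 1.519]
contact_force: [-0.7, -4.2, -2.3]
opening: 0.306
```

```bash
python3 - <<'E'
from h import *
delta(S+seatR()@[2,0,-14],toolR()); print(seatR().T@tool()[2]['contact_force'])
E
```

```text
units [-0.03  0.02  0.03] turn deg [ 0.1 -1.1  0.5] | t 14.7 p [537.7 267.2 106.6] rpy [ 3.135 -0.543  1.519] q [ 0.17  0.45  1.96  0.8   0.77 -0.38] F [-0.7 -4.2 -2.3] open 0.306
[-4.8340666   0.4429229   0.18953294]
```

```bash
python3 - <<'E'
from h import *
a,pa=grab('scene'); w,p=grab('wrist'); print(tool()[2]['wrist_torque'])
A=cv2.resize(a[145:235,315:395],None,fx=5,fy=5,interpolation=2)
save(np.hstack([A,cv2.resize(w[:,120:560],(400,450))[:450]]),'seat.png')
E
```

```text
[0.32292446 0.29214524 0.22936612]
```

View pics/seat.png

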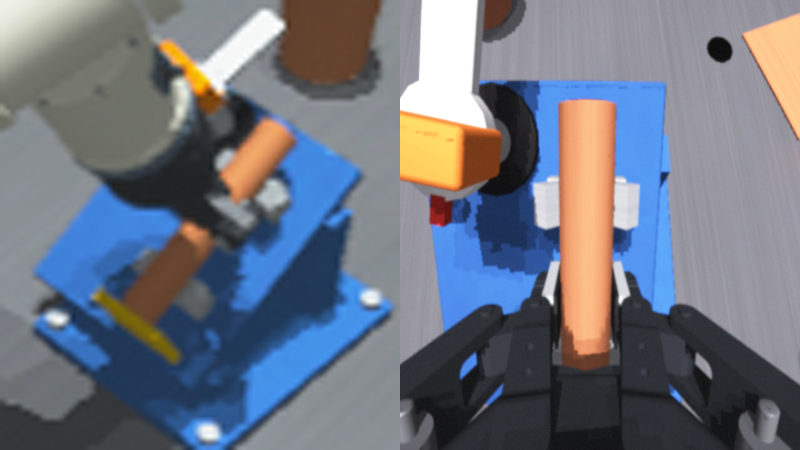

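The pipe lies centred in both vees with its lower end at the yellow stop, and the fingers are clear. I'll press it home, then release and back off.

Emit:
move_arm(
  series="0.9 0 0 0.06 0 -1 0.4;0.9 0 0 0 0 0 0;0.9 0 0 0.02 0 0 0;0.9 0 0 0 0 0 0",
)

```text
clock: 15.3
eef_pos: [537.8, 266.8, 106.4]
tcp_rot: [3.138, -0.525, 1.514]
contact_force: [-2.7, 0.9, 2.8]
opening: 0.304
```

```bash
python3 - <<'E'
from h import *
delta(S+seatR()@[2,0,-14],toolR()); print(seatR().T@tool()[2]['contact_force'])
E
```

```text
units [-0.02  0.02  0.03] turn deg [ 0.1 -0.1  0.2] | t 15.3 p [537.8 266.8 106.4] rpy [ 3.138 -0.525  1.514] q [ 0.18  0.44  1.95  0.78  0.77 -0.34] F [-2.7  0.9  2.8] open 0.304
[2.00316933 2.70433736 2.05919416]
```

Emit:
move_arm(
  series="0.3 0 0 0 0 0 0;0 0 0 0 0 0 0;-0.2 0 0 0 0 0 0;-0.3 0 0 0 0 0 0;-0.3 0 0 -0.3 0 0 0;-0.3 0 0 -0.6 0 0 0;-0.3 0 0 -0.9 0 0 0;-0.3 0 0 -0.9 0 0 0;-0.3 0 0 -0.5 0 0 0;-0.3 0 0 0 0 0 0",
)

```text
clock: 16.55
eef_pos: [533.6, 198.8, 221.8]
tcp_rot: [3.137, -0.522, 1.513]
contact_force: [-0.2, 0.6, -0.2]
opening: 0.649
```

```bash
cp h.py h2.py; python3 - <<'E'
from h import *
w,p=grab('wrist'); save(w,'w5.png'); np.savez('w5.npz',w=w,**p)
R=seatR(); print('pred pipe ends',proj(p,S+R@[80,0,14]),proj(p,S+R@[-80,0,0])); print('pred collar top',proj(p,S+R@[66,56,62]))
print('seat axes TCP',R.T@(tool()[0]-S)); delta([0,0,0],toolR())
E
```

```text
pred pipe ends [324.97644652 104.75149946] [324.45891311 270.07080765]
pred collar top [242.83680066 122.9051619 ]
seat axes TCP [  1.33435746   1.25150412 120.44739845]
units [ -7.73 -13.02   1.89] turn deg [0.1 0.1 0.1] | t 16.6 p [533.2 199.1 221. ] rpy [ 3.139 -0.522  1.513] q [ 0.05  0.26  1.9   0.63  1.01 -0.24] F [ 0.6 -0.1  0.2] open 0.65
```

View pics/w5.png

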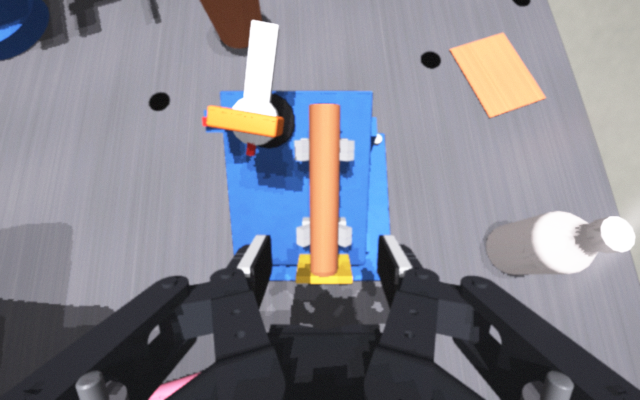

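The pipe is seated, with its upper end at row 104 against 104.7 predicted. The wing's top runs from (209,107) to (283,118) and the tongue tip is at (264,22), so q is about 1.41. I'll measure the wing's centre and the fixed red mark before gripping.

```bash
python3 - <<'E'
from h import *
R=seatR(); D=[dict(np.load(f)) for f in('w3.npz','w5.npz')]; b,pb=grab('top')
loc=lambda P:(R.T@(P-S)).round(1)
hs=lambda im:cv2.cvtColor(im,cv2.COLOR_RGB2HSV)
def blobs(im,box,kind):
    h=hs(im); m=cv2.inRange(h,(8,150,100),(19,255,255)) if kind=='o' else cv2.inRange(h,(0,150,90),(5,255,255))|cv2.inRange(h,(172,150,90),(180,255,255))
    k=m*0;x0,y0,x1,y1=box;k[y0:y1,x0:x1]=m[y0:y1,x0:x1]
    n,_,st,c=cv2.connectedComponentsWithStats(k); return [(st[i,4],st[i,:4].tolist(),c[i].round(1)) for i in range(1,n) if st[i,4]>3]
for d,bx in zip(D,((60,90,200,180),(190,90,300,170))):
    print('red',blobs(d['w'],bx,'r')); print('or',blobs(d['w'],bx,'o'))
print('top',blobs(b,(250,185,290,225),'r'),blobs(b,(250,185,290,225),'o'))
# wing top-face centre at z=62 plane through bed coordinates
def onz(p,u,v,z):
    o,d=ray(p,u,v); n=R[:,2]; return loc(o+d*((S+R@[0,0,z]-o)@n)/(d@n))
for uv in((209,107),(283,118),(246,112),(246,122),(264,22)): print(uv,onz(D[1],*uv,62 if uv[1]>50 else 26))
print('tip',onz(D[1],264,22,26))
E
```

```text
red [(np.int32(64), [136, 143, 8, 9], array([139.3, 147.3]))]
or [(np.int32(672), [83, 109, 81, 27], array([136.1, 123.4])), (np.int32(8), [82, 111, 2, 7], array([ 82.1, 113.8])), (np.int32(5), [100, 115, 3, 2], array([100.8, 115.6]))]
red [(np.int32(24), [203, 118, 4, 8], array([204.1, 121.5])), (np.int32(79), [247, 144, 8, 12], array([250.4, 149.4]))]
or [(np.int32(297), [206, 116, 78, 22], array([258.4, 127.6]))]
top [(np.int32(4), [268, 213, 1, 4], array([268. , 214.5]))] [(np.int32(90), [268, 197, 9, 14], array([272.1, 203.6]))]
(209, 107) [76.5 78.1 62. ]
(283, 118) [69.2 28.6 62. ]
(246, 112) [73.1 53.4 62. ]
(246, 122) [66.6 53.8 62. ]
(264, 22) [138.3  45.3  26. ]
tip [138.3  45.3  26. ]
```

```bash
sed -i "s/^S=.*/S=np.array([538,258,116.])\nC=S+seatR()@[66,55,50]/" h.py; python3 - <<'E'
import re
s=open('h.py').read(); c="C=S+seatR()@[66,55,50]\n"; s=s.replace(c,"")+c; open('h.py','w').write(s)
E
python3 - <<'E'
from h import *
R=seatR(); d=dict(np.load('w5.npz')); b,pb=grab('top')
P,e=tri(ray(d,204,121.5),ray(pb,268,214.5)); print('mark',R.T@(P-S),e)
delta(C+R@[0,0,60],toolR(1.43))
delta(C+R@[0,0,60],toolR(1.43-np.pi))
E
```

```text
mark [68.51747055 94.51314236 27.34945616] 4.963827701980231
units [ 1.63 -1.32  0.22] turn deg [ -0.1   0.  -81.8] | t 16.7 p [532.3 199.7 219.4] rpy [-3.141 -0.522  1.512] q [ 0.05  0.26  1.91  0.63  1.01 -0.24] F [-0.4 -1.3  0.2] open 0.65
units [ 1.63 -1.32  0.22] turn deg [ 0.   0.1 98.2] | t 16.7 p [532.3 199.7 219.4] rpy [-3.141 -0.522  1.512] q [ 0.05  0.26  1.91  0.63  1.01 -0.24] F [-0.4 -1.3  0.2] open 0.65
```

Emit:
move_arm(
  series="-0.3 0.8 -0.65 0 0 0 0;-0.3 0.8 -0.65 0 0 0 0;-0.3 0 0 0 0 0 -10.2;-0.3 0 0 0 0 0 -10.2;-0.3 0 0 0 0 0 -10.2;-0.3 0 0 0 0 0 -10.2;-0.3 0 0 0 0 0 -10.2;-0.3 0 0 0 0 0 -10.2;-0.3 0 0 0 0 0 -10.2;-0.3 0 0 0 0 0 -10.2;-0.3 0 0 0 0 0 0;-0.3 0 0 0 0 0 0",
)

```text
clock: 18.2
eef_pos: [473.7, 264.1, 238.4]
tcp_rot: [2.63, -0.076, 2.997]
contact_force: [-0.4, -0.1, 0.9]
opening: 0.647
```

```bash
python3 - <<'E'
from h import *
delta(C+seatR()@[0,0,30],toolR(1.43))
E
```

```text
units [-0.24  0.11  0.62] turn deg [-0.6 -1.4  1.8] | t 18.2 p [473.7 264.1 238.4] rpy [ 2.63  -0.076  2.997] q [ 0.2   0.17  1.97  0.62  0.98 -1.56] F [-0.4 -0.1  0.9] open 0.647
```

Emit:
move_arm(
  series="-0.3 -0.24 0.1 0 -0.6 -1.4 1.8;-0.3 0 0 0 0 0 0;-0.3 0 0 0.6 0 0 0;-0.3 0 0 0.2 0 0 0;-0.3 0 0 0 0 0 0",
)

```text
clock: 18.82
eef_pos: [486.2, 282.7, 211.7]
tcp_rot: [2.622, -0.072, 2.949]
contact_force: [0.8, 0.7, -0.7]
opening: 0.648
```

```bash
python3 - <<'E'
from h import *
delta(C+seatR()@[0,0,-14],toolR(1.43))
w,p=grab('wrist'); save(w,'w6.png')
E
```

```text
units [ 0.04 -0.02  0.9 ] turn deg [ 0.1  0.2 -0.5] | t 18.82 p [486.2 282.7 211.7] rpy [ 2.622 -0.072  2.949] q [ 0.23  0.22  1.98  0.66  0.89 -1.55] F [ 0.8  0.7 -0.7] open 0.648
```

View pics/w6.png

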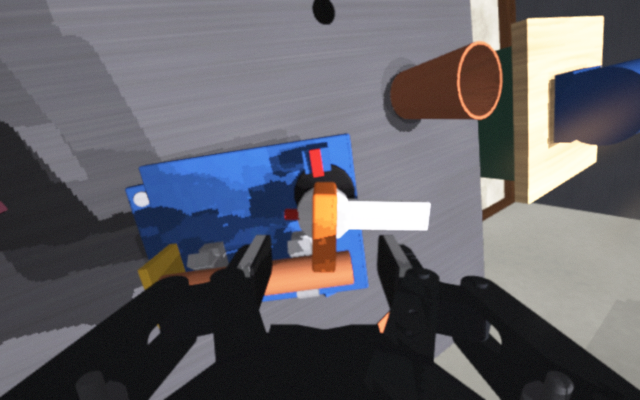

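The wing is upright and centred at column 325, midway between the jaws. I'll lower and grip it.

Emit:
move_arm(
  series="-0.3 0.04 -0.02 0.4 0 0 0;-0.3 0 0 0.35 0 0 0;-0.3 0 0 0.12 0 0 0;-0.3 0 0 0 0 0 0",
)

```text
clock: 19.38
eef_pos: [486.0, 300.6, 180.0]
tcp_rot: [2.622, -0.071, 2.949]
contact_force: [-0.6, 0.5, -0.5]
opening: 0.648
```

```bash
python3 - <<'E'
from h import *
delta(C+seatR()@[0,0,-14],toolR(1.43))
E
```

```text
units [ 0.01 -0.   -0.01] turn deg [ 0.1  0.2 -0.5] | t 19.38 p [486.  300.6 180. ] rpy [ 2.622 -0.071  2.949] q [ 0.26  0.27  2.    0.71  0.82 -1.58] F [-0.6  0.5 -0.5] open 0.648
```

Emit:
move_arm(
  series="0.3 0 0 0 0 0 0;0.7 0 0 0 0 0 0;1 0 0 0 0 0 0;1 0 0 0 0 0 0;1 0 0 0 0 0 0;1 0 0 0 0 0 6;1 0 0 0 0 0 8;1 0 0 0 0 0 8",
  grip_force=60,
)

```text
clock: 20.38
eef_pos: [485.9, 299.9, 180.2]
tcp_rot: [2.681, -0.258, 2.597]
contact_force: [-1.1, 0.7, -0.7]
opening: 0.154
```

```bash
python3 - <<'E'
from h import *
delta(C+seatR()@[0,0,-14],toolR(0))
E
```

```text
units [0.01 0.   0.01] turn deg [ 0.2  0.1 58.9] | t 20.38 p [485.9 299.9 180.2] rpy [ 2.681 -0.258  2.597] q [ 0.26  0.27  2.    0.71  0.82 -1.18] F [-1.1  0.7 -0.7] open 0.154
```

Emit:
move_arm(
  series="1 0 0 0 0 0 8.4;1 0 0 0 0 0 8.4;1 0 0 0 0 0 8.4;1 0 0 0 0 0 8.4;1 0 0 0 0 0 8.4;1 0 0 0 0 0 8;1 0 0 0 0 0 6;1 0 0 0 0 0 0;1 0 0 0 0 0 0",
)

```text
clock: 21.5
eef_pos: [483.6, 299.0, 179.6]
tcp_rot: [3.129, -0.521, 1.535]
contact_force: [-0.8, 0.5, -1.4]
opening: 0.152
```

```bash
python3 - <<'E'
from h import *
delta(C+seatR()@[0,0,-14],toolR(0))
E
```

```text
units [0.04 0.05 0.01] turn deg [0.  0.1 1.2] | t 21.5 p [483.6 299.  179.6] rpy [ 3.129 -0.521  1.535] q [ 0.26  0.27  2.01  0.7   0.82 -0.18] F [-0.8  0.5 -1.4] open 0.152
```

Emit:
move_arm(
  series="1 0.03 0.04 0 0 0 1.3;1 0 0 0 0 0 0;1 0 0 0 0 0 0;0.4 0 0 0 0 0 0;0.2 0 0 0 0 0 0;0.1 0 0 0 0 0 0;0.1 0 0 -0.3 0 0 0;0.1 0 0 -0.6 0 0 0;0.1 0 0 -0.9 0 0 0;0.1 0 0 -0.9 0 0 0;0.1 0 0 -0.4 0 0 0;0.1 0 0 0 0 0 0;0.1 0 0 0 0 0 0",
)

```text
clock: 23.12
eef_pos: [480.3, 234.3, 292.1]
tcp_rot: [3.141, -0.518, 1.513]
contact_force: [-0.5, 0.2, 0.2]
opening: 0.447
```

```bash
python3 - <<'E'
from h import *
delta(C+seatR()@[0,0,100],toolR(0)); w,p=grab('wrist'); save(w,'w7.png')
R=seatR(); print('tongue tip pred',proj(p,C+R@[0,-72,-24]),'wing top',proj(p,C+R@[-24,0,12]),proj(p,C+R@[24,0,12]),'pipe ends',proj(p,S+R@[80,0,14]),proj(p,S+R@[-80,0,14]))
E
```

```text
units [0.04 0.03 0.4 ] turn deg [-0.1  0.3  0.2] | t 23.12 p [480.3 234.3 292.1] rpy [ 3.141 -0.518  1.513] q [ 0.13  0.1   1.93  0.58  1.09 -0.08] F [-0.5  0.2  0.2] open 0.447
tongue tip pred [397.03879363 186.25381723] wing top [325.50681955 220.9122309 ] [325.71366664 168.43632106] pipe ends [378.75333696 170.33059809] [371.34416467 303.85711174]
```

View pics/w7.png

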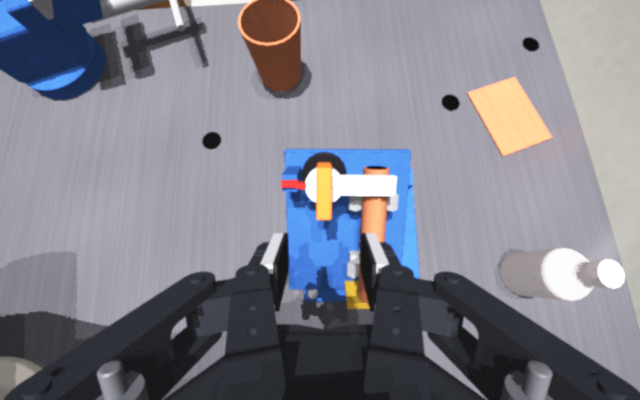

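The tongue lies square across the pipe, with its tip at (397,186) as predicted. The pointer and the red mark line up at (290,184), and the gripper is clear. I'll do one numeric check on the wing and the pipe, then hand in.

```bash
python3 - <<'E'
from h import *
w,p=grab('wrist'); m=cv2.inRange(cv2.cvtColor(w,cv2.COLOR_RGB2HSV),(10,150,200),(19,255,255)); m[:, :310]=0; m[:,340:]=0; m[:160]=0; m[225:]=0
ys,xs=np.nonzero(m); print('wing slope rad',np.polyfit(ys,xs,1)[0],len(ys))
b,pb=grab('top'); rc=copper(b,(398,160,425,220)) if False else None
h=cv2.cvtColor(b,cv2.COLOR_RGB2HSV)[150:235,365:475]; print('non-green px in crate',int(((h[...,0]<60)|(h[...,0]>95)).sum()))
s=r.sense(); print(s['contact_force'],s['qvel'].round(4)); print(r.sign_off())
E
```

```text
wing slope rad 0.02440702397448756 139
non-green px in crate 3966
[ 0.18553119 -0.27626779 -0.04159109] [ 0.0023 -0.0003 -0.0027  0.0008  0.0033  0.0012]
the job is handed in; nothing more can be done
None
```

The copper pipe is in the vee cradle with its lower end against the yellow stop, and the lock collar is turned to its mark. I handed the job in at about 23 s of the 59 s allowed; `sign_off` reports no verdict.

- **Pipe:** I held the pipe until it was lowered into both vees and slid against the stop, with contact felt on the bed. After release its upper end was within a pixel of where the measured seat put it. In the last picture it was about 2 px off, which is within measuring error.
- **Collar:** the tongue lies square across the pipe and the red pointer lines up with the fixed red mark. The wing is about 0.02 rad off the cradle direction.
- **Robot:** the gripper is clear of everything, with external force under 0.5 N.
- **Hammer, bottle and cup:** nothing touched them as far as the forces and pictures show, but I did not measure their positions again.

**Checks that disagreed or told little:**
- My corner picks gave a vee width of 54 mm against the stated 48 mm.
- Seat height estimates from different vee features differed by about 5 mm, so I settled height and stop position by contact.
- During the slide to the stop, one force reading had an unexpected sign (about -5 N along the cradle). A picture then showed the pipe at the stop.
- The final pixel count on the crate was inconclusive. I did not view the other offcuts again after lifting the pipe, and nothing was felt touching them.

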